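# Sweep the stirrer speed up on the touch arc

### The arm

A 7-joint arm with a two-finger parallel gripper is mounted at the origin on the work surface. World frame = base frame: x ahead of the robot, y to its left, z up, the work surface at z = 0. Lengths are in m, angles in rad, forces in N, time in s.
With the tool pointing down it reaches from about 0.35 to 0.775 m from the base axis. Payload 3.1 kg.
Tool frame: the origin (TCP) lies between the finger pads; the fingertips stand 25 mm ahead of it and the grasp point (between the pads) lies 6 mm ahead of it (manip.nose_length is the distance from the TCP to the fingertips, in m); z points along the fingers, y is the direction in which the jaws open and shut (so a half turn about z gives the same grasp; the last joint's range is limited). The gripper opens to 85 mm and grips with 20 to 120 N. Pads are 22 mm wide; open, the fingers measure 114 mm over their backs; the gripper's body (76 mm by 85 mm) begins 54 mm behind the grasp point. The pads swing forward as they close: fully open they stand 13 mm farther back than shut.
Start: joints at [1.093, 0.311, 0.014, 1.512, -0.004, 1.319, -0.027], TCP at [0.232, -0.499, 0.256] pointing down, gripper open.
Joint ranges: [-2.7, 2.7], [-0.3, 1.91], [-1.27, 1.3], [0.12, 2.57], [-1.44, 4.58], [0.2, 2.03], [-3.05, 3.05]. Speed limits (rad/s): [2.79, 2.79, 3.14, 3.14, 3.14, 3.14, 3.14].

### API

Orientations are given as [roll, pitch, yaw] about the fixed x, y, z axes, in that order (R = Rz(yaw) Ry(pitch) Rx(roll)).
In Python, from cell import manip, imaging gives the robot as it stands.
- The arm moves only by the tool carry_out, never from a script. Its argument "steps" is a list of rows, each an object with "xyz": the shift along the tool's x, y, z in cm, a list of three; "roll": the turn about the tool's z in rad; "claw": the opening, from 0 (shut) to 1 (fully open). A call has 1 to 20 rows; each row is the pose to reach, as a shift and turn from the pose measured when the call began, along the tool's axes at that moment; what a row does not reach only later rows make up. A row lasts 1/10 s, in which the tool goes at most 50 mm and 8.59 degrees, less where a joint would pass 70% of its speed; a pose out of reach is approached as far as the arm can. A call with a gripper value outside its range is refused whole. The fingers move at their own pace and stop on an object; the grip force is fixed at half the most. Time passes only in rows, so rows that repeat a pose let the fingers close. It gives the time, the measured TCP pose, the force and the opening at its end, in the units of the state.
- manip.sense(): the state, without advancing time (a new reading comes with each control period).
- imaging.snapshot(name): name is "scene" or "top" or "wrist"; returns a dict with "img" (480x640x3 uint8, blue, green, red), "K" (3x3 intrinsics, pixels), "R" (3x3) and "t" (3): a world point X has camera coordinates R X + t. Camera axes: x right, y down, z forward; pixel columns grow to the right and rows downward; lengths in m; the calibration is good to about 2 mm. A picture is of the moment at which its call begins. There is no depth.
- manip.job_done(): hands the job in, once; it reports no verdict.
The state is a dict: "time_s": time; "qpos": joint angles; "joint_velocities": joint speeds; "effort": joint torques, N m; "ee_pos": TCP position; "tool_rot": TCP orientation; "force": force on the tool from outside, world axes, zero at the start; "moment": the same for the moment, N m; "grip_width": finger opening in m.
Only numpy, scipy, OpenCV 4.12 (cv2) and the standard library are available. Lean on these libraries where they do the work, as an engineer would, in place of code of your own. Each camera call takes 0.05 s, during which the arm holds its last target.

### The job

Turn up the stirrers on the blue-framed touch pad: with the gripper's fingers together, put the fingertips on the white mark and run them gently along the black arc over the two yellow marks to the green one, touching every mark and every black stretch in that order. Finish with the fingertips still resting lightly on the green mark: the program ends while holding them there. Leave the orange-framed pad untouched and do not lift, push or knock any of the glassware or the stopper.

Things in the scene. Friction and masses are not known exactly. Their poses are not given: they have to be found in the camera images.
- blue_pad: Stirrer touch pad, fixed on the deck: flat case 140 x 250 mm (x, y), 30 mm high, bright blue sides, grey top. Origin: centre of its underside; z up. On it stands an arc-shaped track 24 mm wide, its flat top 37 mm above the origin. Centre line: radius 120 mm about (-90, 0) mm of this frame, from +55 deg (white) to -55 deg (green), measured from the pad's +x towards +y, so it bulges to +x
- track (a joint): How far the blue pad's whole track (four marks 24 mm long, flush with the black stretches about 53 mm long between them) is pressed down, in m: 0 at rest, stop at 0.004, where it still stands 3 mm above the case. It moves straight down on a light spring: about 1 N starts it, 6 N takes it fully down; beyond that it is rigid
- orange_pad: Heater touch pad, to be left alone: same size, form and frame as the blue one, with the same track and marks, but bright orange sides; fixed, its track does not move
- mark1_top (a point): Centre of the upper surface of the white start mark on the blue pad's track (moves with the track); axes as the pad's
- mark1: The white start mark of the blue pad, a 24 x 24 mm block of the track; origin and axes are those of the blue pad (not the mark's centre), lowered by as much as the track is pressed
- mark2_top (a point): Centre of the upper surface of the first yellow mark on the blue pad's track (moves with the track); axes as the pad's
- mark2: The first yellow mark of the blue pad, a 24 x 24 mm block of the track; origin and axes are those of the blue pad (not the mark's centre), lowered by as much as the track is pressed
- mark3_top (a point): Centre of the upper surface of the second yellow mark on the blue pad's track (moves with the track); axes as the pad's
- mark3: The second yellow mark of the blue pad, a 24 x 24 mm block of the track; origin and axes are those of the blue pad (not the mark's centre), lowered by as much as the track is pressed
- mark4_top (a point): Centre of the upper surface of the green end mark on the blue pad's track (moves with the track); axes as the pad's
- mark4: The green end mark of the blue pad, a 24 x 24 mm block of the track; origin and axes are those of the blue pad (not the mark's centre), lowered by as much as the track is pressed
- link1: Black stretch of the blue pad's track after the white start mark, 24 mm wide and about 53 mm along the arc; origin and axes are those of the blue pad, lowered by as much as the track is pressed
- link2: Black stretch of the blue pad's track after the first yellow mark, 24 mm wide and about 53 mm along the arc; origin and axes are those of the blue pad, lowered by as much as the track is pressed
- link3: Black stretch of the blue pad's track after the second yellow mark, 24 mm wide and about 53 mm along the arc; origin and axes are those of the blue pad, lowered by as much as the track is pressed
- blue_vial: Clear glass vial with black cap, 24 mm across, 45 mm high, standing on the blue pad's case inside the bend of the arc, loose. Origin: centre of its underside
- stopper: Black rubber stopper, 20 mm across, 22 mm high, on the blue pad's case outside the arc, loose. Origin: centre of its underside
- orange_vial: Amber vial with green cap, 24 mm across, 45 mm high, standing on the orange pad's case, loose. Origin: centre of its underside
- beaker: Glass beaker, 60 mm across, 70 mm high, on the deck behind the pads, loose. Origin: centre of its underside
- cell_left: Glass cell with green collar in a black holder plate (45 x 100 x 10 mm, 70 mm high in all), on the deck at the back left (+y), loose. Origin: centre of its underside
- cell_right: Glass cell with green collar in a black holder plate (45 x 100 x 10 mm, 70 mm high in all), on the deck at the back right (-y), loose. Origin: centre of its underside

How it is judged:
On the way, in this order (a step that is already met when the one before it is completed fails the run):
1. a fingertip touches the white start mark of the blue-framed pad (contact force between the fingers and mark1 above 0.2 N), for 0.1 s.
2. the fingertip touches the black stretch of track after the white start mark, clear of all marks (contact force between the fingers and link1 above 0.2 N and contact force between the fingers and mark1 below 0.1 N and contact force between the fingers and mark2 below 0.1 N and contact force between the fingers and mark3 below 0.1 N and contact force between the fingers and mark4 below 0.1 N), for 0.1 s.
3. a fingertip touches the first yellow mark of the blue-framed pad (contact force between the fingers and mark2 above 0.2 N), for 0.1 s.
4. the fingertip touches the black stretch of track after the first yellow mark, clear of all marks (contact force between the fingers and link2 above 0.2 N and contact force between the fingers and mark1 below 0.1 N and contact force between the fingers and mark2 below 0.1 N and contact force between the fingers and mark3 below 0.1 N and contact force between the fingers and mark4 below 0.1 N), for 0.1 s.
5. a fingertip touches the second yellow mark of the blue-framed pad (contact force between the fingers and mark3 above 0.2 N), for 0.1 s.
6. the fingertip touches the black stretch of track after the second yellow mark, clear of all marks (contact force between the fingers and link3 above 0.2 N and contact force between the fingers and mark1 below 0.1 N and contact force between the fingers and mark2 below 0.1 N and contact force between the fingers and mark3 below 0.1 N and contact force between the fingers and mark4 below 0.1 N), for 0.1 s.
7. a fingertip touches the green end mark of the blue-framed pad (contact force between the fingers and mark4 above 0.2 N), for 0.1 s.
At the end, for the whole second after the job is handed in: The fingertips rest on the green mark of the blue pad with more than 0.2 N and touch none of its other marks; every vial, beaker, cell and the stopper is within 15 mm of where it started (contact force between the fingers and mark4 above 0.2 N and contact force between the fingers and mark1 below 0.1 N and contact force between the fingers and mark2 below 0.1 N and contact force between the fingers and mark3 below 0.1 N and distance of each of blue_vial, stopper, orange_vial, beaker, cell_left, cell_right from where it was at the start of the episode below 0.015 m); the arm keeps its last pose, push and grip.
It fails at once if the blue pad is pressed hard (more than 20 N) (contact force between the fingers and blue_pad above 20 N).
It fails at once if the orange pad is touched (contact force between any of the fingers, the arm and orange_pad above 0.3 N).
It fails at once if a vial, the stopper, the beaker or a glass cell is lifted, pushed or knocked (moved more than 15 mm or tipped) (distance of any of blue_vial, stopper, orange_vial, beaker, cell_left, cell_right from where it was at the start of the episode above 0.015 m or angle between any of blue_vial, stopper, orange_vial, beaker, cell_left, cell_right's own z axis and vertical above 0.4 rad).
It also fails if it takes over 50 s, if anything falls off the work surface, if the arm or the gripper's body presses on something with over 40 N, if the wrist force passes 120 N, or if a joint passes its speed limit or range.

## Working session

There is one attempt and no reset: what is moved stays moved. The work goes in short steps, Python scripts to look and compute and a tool call to move; the robot and the scene stay as the last step left them, time stands still between calls to the robot, and variables do not carry over. Pictures are saved under pics/ and viewed, and the job is handed in when it is done.

Besides the shell and the picture viewer there is one more tool, called as name(argument=value, ...), one argument or row to a line, values as JSON. carry_out: Moves the arm, as the interface text tells. Its arguments: {"type":"object","properties":{"steps":{"type":"array"}},"required":["steps"]}

```bash
mkdir -p pics; ls; python3 - <<'E'
from cell import manip, imaging
import cv2
print(manip.sense())
for n in ["scene","top","wrist"]:
    s=imaging.snapshot(n); cv2.imwrite(f"pics/{n}0.png",s["img"]); print(n,s["K"],s["R"],s["t"])
E
```

```text
pics
{'time_s': 0.0, 'qpos': array([ 1.09328863,  0.31175796,  0.01401804,  1.51307751, -0.00440783,
        1.31921184, -0.02719051]), 'joint_velocities': array([ 0.0007989 , -0.00150065,  0.00107187,  0.0008195 ,  0.00078422,
        0.00191251,  0.00079276]), 'effort': array([-4.13799662e-04, -3.79911375e+01,  1.45956860e-01, -2.30590296e+01,
        1.22915773e-02,  1.34920212e-02, -1.30761450e-05]), 'ee_pos': array([ 0.23189238, -0.49797008,  0.2551951 ]), 'tool_rot': array([-3.13917089e+00,  9.91398212e-05,  4.35867250e-01]), 'force': array([-0.36089809,  0.16581651, -0.48608887]), 'moment': array([ 0.01929304, -0.01830059,  0.00851797]), 'grip_width': 0.08528556533848673}
scene [[546.63098957   0.         319.26379649]
 [  0.         546.63098957 236.02032187]
 [  0.           0.           1.        ]] [[-2.68165160e-02  9.99640366e-01 -1.15460295e-04]
 [ 6.83652349e-01  1.82555020e-02 -7.29579469e-01]
 [-7.29314980e-01 -1.96437142e-02 -6.83896034e-01]] [ 0.0161846  -0.3423018   1.39067146]
top [[520.48420512   0.         320.16668628]
 [  0.         520.48420512 229.81305406]
 [  0.           0.           1.        ]] [[ 0.02929549 -0.99949652 -0.01218524]
 [-0.9943069  -0.02788963 -0.1028395 ]
 [ 0.10244788  0.01512861 -0.99462332]] [-0.01769654  0.62480013  0.89059688]
wrist [[423.93106015   0.         306.70236137]
 [  0.         423.93106015 242.50826822]
 [  0.           0.           1.        ]] [[ 0.42130477 -0.90691649 -0.00218335]
 [-0.86555021 -0.4028047   0.29760915]
 [-0.27078611 -0.12349436 -0.9546853 ]] [-0.54938715 -0.03840068  0.38110002]
```

View pics/top0.png

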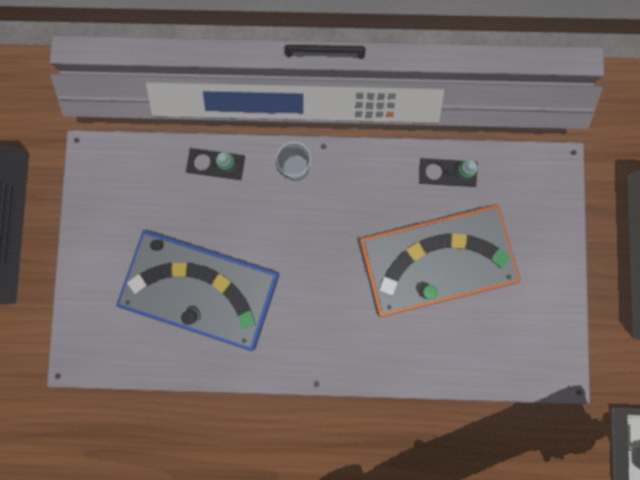

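View pics/scene0.png

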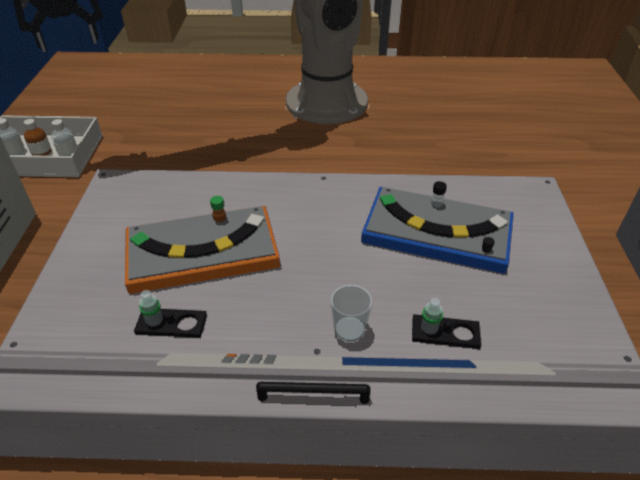

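The top view has the blue pad on the left, with white at about (137,284), yellow at (179,269) and (221,284), and green at (246,320). The scene view has white at (498,222), yellow at (460,231) and (416,222), and green at (389,201). I'll fit the pad pose from both views.

```bash
cat > fit.py <<'E'
from cell import manip, imaging
import cv2, numpy as np
from scipy.optimize import least_squares
seeds={"top":[(137,284),(179,269),(221,284),(246,320)],"scene":[(498,222),(460,231),(416,222),(389,201)]}
def cent(img,p,k):
    hsv=cv2.cvtColor(img,cv2.COLOR_BGR2HSV)
    r=16;x0,y0=p[0]-r,p[1]-r
    h=hsv[y0:y0+2*r,x0:x0+2*r].astype(int)
    H,S,V=h[...,0],h[...,1],h[...,2]
    if k==0: m=(V>165)&(S<60)
    elif k==3: m=(H>45)&(H<85)&(S>110)
    else: m=(H>15)&(H<35)&(S>110)
    n,l,st,c=cv2.connectedComponentsWithStats(m.astype(np.uint8))
    i=1+np.argmax(st[1:,4]); return c[i]+[x0,y0],st[i]
obs=[]
cams={}
for n in seeds:
    s=imaging.snapshot(n);cams[n]=s
    for k,p in enumerate(seeds[n]):
        c,st=cent(s["img"],p,k);print(n,k,c.round(1),st);obs.append((n,k,c))
def proj(s,X):
    c=s["R"]@X+s["t"].ravel();u=s["K"]@c;return u[:2]/u[2]
ang=np.radians([55,55-36.667,-55+36.667,-55])
L=np.c_[-.09+.12*np.cos(ang),.12*np.sin(ang),0*ang+.037]
def world(p,L):
    c,s=np.cos(p[3]),np.sin(p[3]);return L@np.array([[c,-s,0],[s,c,0],[0,0,1]]).T+p[:3]
def res(p,only=None):
    W=world(p,L);return np.concatenate([proj(cams[n],W[k])-c for n,k,c in obs if only in(None,n)])
f=least_squares(res,[.5,.25,0,0]);print(f.x,f.fun.round(1))
for o in cams:
    g=least_squares(lambda q:res([q[0],q[1],f.x[2],q[2]],o),f.x[[0,1,3]]);print(o,g.x,g.fun.round(1))
W=world(f.x,L);print(W.round(4))
np.save("pose.npy",f.x)
E
python3 fit.py
cat > ov.py <<'E'
exec(open('fit.py').read())
p=f.x
for n in cams:
    im=cams[n]["img"].copy()
    for a in np.radians(np.linspace(61,-61,80)):
        for r in(.108,.132):
            u=proj(cams[n],world(p,np.array([[-.09+r*np.cos(a),r*np.sin(a),.037]]))[0]);cv2.circle(im,tuple(u.round().astype(int).tolist()),0,(255,0,255),-1)
    for z in(0,.03):
        q=np.array([proj(cams[n],w) for w in world(p,np.array([[a*.07,b*.125,z] for a,b in((1,1),(1,-1),(-1,-1),(-1,1))]))])
        cv2.polylines(im,[q.round().astype(np.int32)],True,(0,255,255))
    x,y=seeds[n][1];c=im[max(y-80,0):y+100,max(x-100,0):x+140]
    cv2.imwrite(f"pics/ov_{n}.png",cv2.resize(c,None,fx=3,fy=3))
E
python3 ov.py >/dev/null
```

```text
top 0 [136.2 283.6] [  7   8  17  17 163]
top 1 [178.7 268.9] [  9  10  15  13 182]
top 2 [220.7 282.6] [  8   6  17  18 179]Traceback (most recent call last):
  File "fit.py", line 20, in <module>
    c,st=cent(s["img"],p,k);print(n,k,c.round(1),st);obs.append((n,k,c))
         ~~~~^^^^^^^^^^^^^^
  File "fit.py", line 14, in cent
    i=1+np.argmax(st[1:,4]); return c[i]+[x0,y0],st[i]
        ~~~~~~~~~^^^^^^^^^^
    return _wrapfunc(a, 'argmax', axis=axis, out=out, **kwds)
    return bound(*args, **kwds)
ValueError: attempt to get argmax of an empty sequence
```

```bash
python3 - <<'E'
import cv2
for n,p in(("top",(246,320)),("scene",(389,201))):
    i=cv2.imread(f"pics/{n}0.png");print(cv2.cvtColor(i,cv2.COLOR_BGR2HSV)[p[1]-10:p[1]+11:5,p[0]-10:p[0]+11:5].tolist())
E
sed -i 's/(H>45)&(H<85)&(S>110)/(H>45)\&(H<95)\&(S>80)\&(V>80)/' fit.py; python3 fit.py && python3 ov.py >/dev/null
```

```text
[[[120, 10, 76], [113, 15, 70], [94, 29, 70], [85, 25, 110], [99, 13, 137]], [[107, 15, 122], [69, 102, 133], [68, 105, 150], [67, 100, 135], [109, 15, 137]], [[111, 13, 135], [67, 105, 148], [67, 104, 149], [68, 107, 148], [105, 15, 138]], [[103, 13, 136], [68, 92, 149], [68, 107, 148], [69, 77, 139], [110, 38, 136]], [[103, 13, 134], [101, 15, 134], [103, 17, 138], [107, 13, 136], [112, 110, 149]]]
[[[109, 182, 139], [90, 2, 107], [90, 3, 87], [70, 7, 107], [90, 2, 108]], [[98, 54, 104], [67, 149, 128], [67, 161, 128], [64, 16, 109], [75, 5, 107]], [[90, 5, 106], [68, 159, 128], [68, 163, 128], [67, 160, 116], [80, 7, 106]], [[80, 7, 108], [72, 47, 70], [140, 32, 24], [60, 9, 28], [160, 27, 28]], [[75, 5, 108], [75, 5, 109], [135, 15, 34], [135, 22, 23], [165, 20, 25]]]
top 0 [136.3 283.6] [  7   8  17  17 164]
top 1 [178.7 268.9] [  9  10  15  13 181]
top 2 [220.7 282.6] [  8   7  17  17 179]
top 3 [246.  319.2] [  9   7  15  17 184]
scene 0 [498.  220.4] [ 9  9 15 11 92]
scene 1 [459.8 231. ] [  7  11  19  11 181]
scene 2 [415.4 222.1] [  6  10  20  14 178]
scene 3 [387.6 198.9] [  7   9  16  11 120]
[ 0.514608    0.20994837  0.02654798 -0.2791144 ] [-0.3 -0.1 -0.5  0.  -0.6 -0.1 -0.7 -0.2 -1.   0.5 -0.8 -0.6  0.2 -0.4
 -0.3  0.6]
top [ 0.51444949  0.20909372 -0.27868897] [ 0.2 -0.   0.   0.1 -0.1 -0.  -0.1 -0.1]
scene [ 0.51464861  0.21084982 -0.27906842] [-0.5  0.6 -0.3 -0.6  0.7 -0.4  0.1  0.6]
[[0.5213 0.3103 0.0635]
 [0.548  0.2396 0.0635]
 [0.5272 0.1671 0.0635]
 [0.4672 0.1213 0.0635]]
```

View pics/ov_top.png

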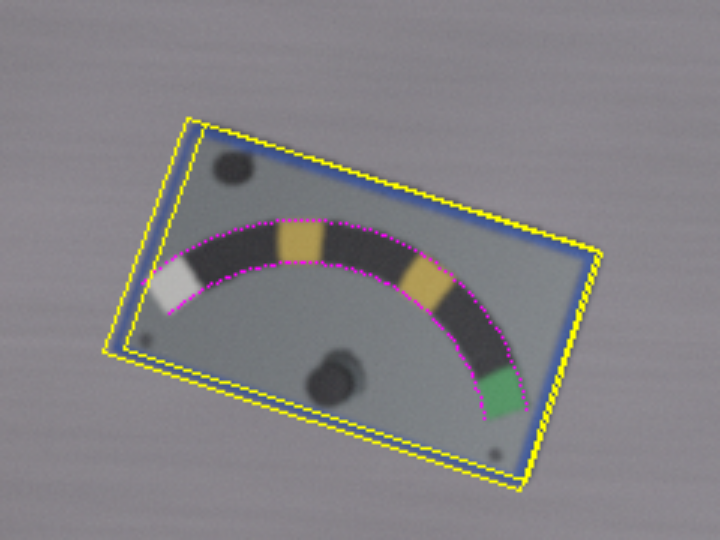

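View pics/ov_scene.png

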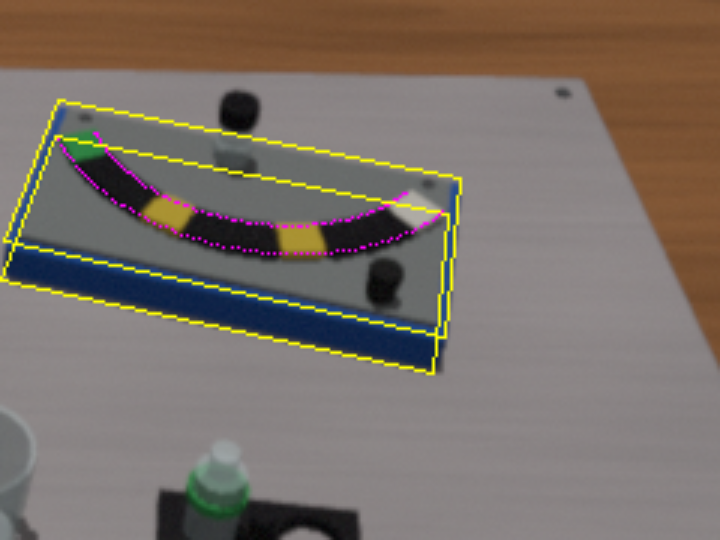

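The overlay matches the track outline well in both views. Next I'll locate the vial and the stopper relative to the arc and work out the first shift.

```bash
cat > ov2.py <<'E'
exec(open('fit.py').read().split("obs=[]")[0]) if 0 else None
import numpy as np,cv2
from cell import imaging,manip
from scipy.optimize import least_squares
p=np.load('pose.npy');p[:2]=.5145,.2096
def back(s,uv,z):
    d=s["R"].T@np.linalg.inv(s["K"])@np.array([*uv,1.]);c=-s["R"].T@s["t"].ravel();return c+d*(z-c[2])/d[2]
T=imaging.snapshot("top");S=imaging.snapshot("scene")
def loc(X):
    c,s=np.cos(p[3]),np.sin(p[3]);d=X[:2]-p[:2];q=np.array([c*d[0]+s*d[1],-s*d[0]+c*d[1]]);r=np.hypot(q[0]+.09,q[1]);return q.round(4),"r",round(r,4),"ang",np.degrees(np.arctan2(q[1],q[0]+.09)).round(1)
# crop origin top=(79,189), scene=(360,151), scale 3
print("vial top",loc(back(T,(79+330/3,189+384/3),p[2]+.075)),loc(back(S,(360+239/3,151+105/3),p[2]+.075)))
print("stopper",loc(back(T,(79+232/3,189+168/3),p[2]+.052)),loc(back(S,(360+386/3,151+273/3),p[2]+.052)))
E
python3 ov2.py
```

```text
vial top (array([-0.0416, -0.0148]), 'r', np.float64(0.0506), 'ang', np.float64(-17.0)) (array([-0.0398, -0.0103]), 'r', np.float64(0.0512), 'ang', np.float64(-11.6))
stopper (array([0.0516, 0.0825]), 'r', np.float64(0.1638), 'ang', np.float64(30.2)) (array([0.055 , 0.0877]), 'r', np.float64(0.1694), 'ang', np.float64(31.2))
```

View pics/wrist0.png

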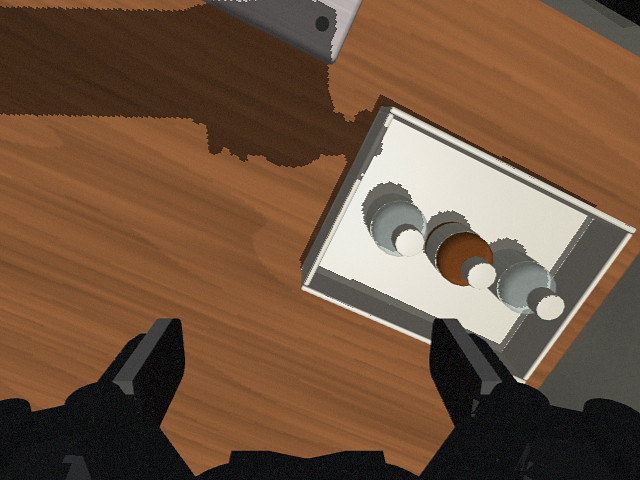

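```bash
cat > go.py <<'E'
import numpy as np,sys
from cell import manip
from scipy.spatial.transform import Rotation as R
p=np.load('pose.npy');O=np.array([.5145,.2096]);psi=p[3]
s=manip.sense();Rt=R.from_euler('xyz',s["tool_rot"]);x=s["ee_pos"]
def target(a,z):
    a=np.radians(a);q=np.array([-.09+.12*np.cos(a),.12*np.sin(a)]);c,sn=np.cos(psi),np.sin(psi)
    return np.array([*(O+[c*q[0]-sn*q[1],sn*q[0]+c*q[1]]),z]), a+np.pi/2+psi
print("t",s["time_s"],"ee",x.round(4),"rot",s["tool_rot"].round(3),"F",s["force"].round(2),"g",round(s["grip_width"],4))
def row(a,z,claw=0):
    X,y=target(a,z);d=Rt.inv().apply(X-x)*100
    roll=-((y-s["tool_rot"][2]+np.pi)%(2*np.pi)-np.pi)
    return dict(xyz=d.round(2).tolist(),roll=round(roll,3),claw=claw)
if __name__=="__main__":
    a0,a1,n,z=map(float,sys.argv[1:5]);n=int(n)
    for a in np.linspace(a0,a1,n+1)[1:]: print(round(a,2),row(a,z)["xyz"],row(a,z)["roll"])
E
python3 go.py 55 55 1 0.2
```

```text
t 0.6 ee [ 0.2322 -0.4986  0.2563] rot [-3.142  0.     0.436] F [-0.34 -0.14 -0.28] g 0.0858
55.0 [60.34, -61.09, 5.63] -1.815
```

carry_out(
  steps=[
    {"xyz":[4,-4,0],"roll":-0.12,"claw":0},
    {"xyz":[8,-8,0],"roll":-0.24,"claw":0},
    {"xyz":[11,-11,0],"roll":-0.36,"claw":0},
    {"xyz":[14,-14,0],"roll":-0.48,"claw":0},
    {"xyz":[17,-17,0],"roll":-0.6,"claw":0},
    {"xyz":[20,-20,0],"roll":-0.7,"claw":0},
    {"xyz":[23,-23,0],"roll":-0.8,"claw":0},
    {"xyz":[26,-26,0],"roll":-0.9,"claw":0},
    {"xyz":[29,-29,0],"roll":-1.0,"claw":0},
    {"xyz":[32,-32,0],"roll":-1.1,"claw":0},
    {"xyz":[35,-35,0],"roll":-1.2,"claw":0},
    {"xyz":[38,-38,0],"roll":-1.3,"claw":0},
    {"xyz":[41,-41,0],"roll":-1.4,"claw":0},
    {"xyz":[44,-44,0],"roll":-1.5,"claw":0},
    {"xyz":[47,-47.5,0],"roll":-1.58,"claw":0},
    {"xyz":[50,-50.5,0],"roll":-1.65,"claw":0},
    {"xyz":[53,-53.5,0],"roll":-1.7,"claw":0},
    {"xyz":[56,-56.5,1],"roll":-1.75,"claw":0},
    {"xyz":[58.5,-59,2],"roll":-1.8,"claw":0},
    {"xyz":[60.3,-61,3],"roll":-1.815,"claw":0},
  ],
)

```text
time_s: 2.6
ee_pos: [0.5217, 0.3114, 0.2255]
tool_rot: [3.141, -0.001, 2.253]
force: [0.4, 0.5, 0.4]
grip_width: 0.0002
```

```bash
python3 go.py 55 55 1 0.11; python3 - <<'E'
from cell import imaging;import cv2
cv2.imwrite("pics/wrist1.png",imaging.snapshot("wrist")["img"])
E
```

```text
t 2.6 ee [0.5217 0.3114 0.2255] rot [ 3.141e+00 -1.000e-03  2.253e+00] F [0.37 0.45 0.41] g 0.0002
55.0 [-0.1, -0.13, 11.55] 0.002
```

View pics/wrist1.png

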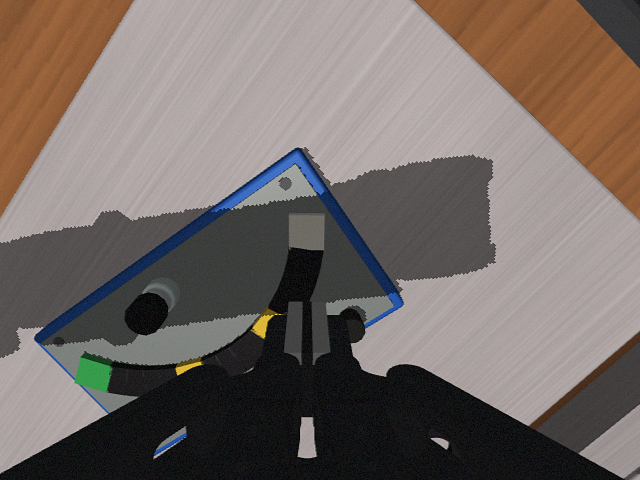

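The wrist view has the white mark at (306,231), in line with the closed fingers at (306,305). The vial at (147,312) and the stopper at (352,322) are clear. I'll cross-check the pad pose from this view.

```bash
python3 - <<'E'
import numpy as np
exec(open('ov2.py').read().split("T=imag")[0])
s=imaging.snapshot("wrist")
for uv in((306.5,231),(95,373)): print(back(s,uv,.0635),loc(back(s,uv,.0635)))
E
```

```text
Traceback (most recent call last):
NameError: name 'loc' is not defined
```

carry_out(
  steps=[
    {"xyz":[0,-0.1,3],"roll":0,"claw":0},
    {"xyz":[0,-0.1,6],"roll":0,"claw":0},
    {"xyz":[0,-0.1,9],"roll":0,"claw":0},
    {"xyz":[0,-0.1,11.5],"roll":0,"claw":0},
    {"xyz":[0,-0.1,12.2],"roll":0,"claw":0},
    {"xyz":[0,-0.1,12.5],"roll":0,"claw":0},
    {"xyz":[0,-0.1,12.5],"roll":0,"claw":0},
  ],
)

```text
time_s: 3.4
ee_pos: [0.5191, 0.3127, 0.1002]
tool_rot: [-3.141, -0.004, 2.256]
force: [-0.6, -0.5, 0.7]
grip_width: 0.0
```

```bash
python3 go.py 55 55 1 0.09; python3 - <<'E'
from cell import imaging;import cv2
cv2.imwrite("pics/wrist2.png",imaging.snapshot("wrist")["img"])
i=imaging.snapshot("scene")["img"][120:300,360:600];cv2.imwrite("pics/scene2.png",cv2.resize(i,None,fx=3,fy=3))
E
```

```text
t 3.4 ee [0.5191 0.3127 0.1002] rot [-3.141 -0.004  2.256] F [-0.55 -0.46  0.65] g 0.0
55.0 [-0.36, -0.01, 1.01] 0.005
```

View pics/scene2.png

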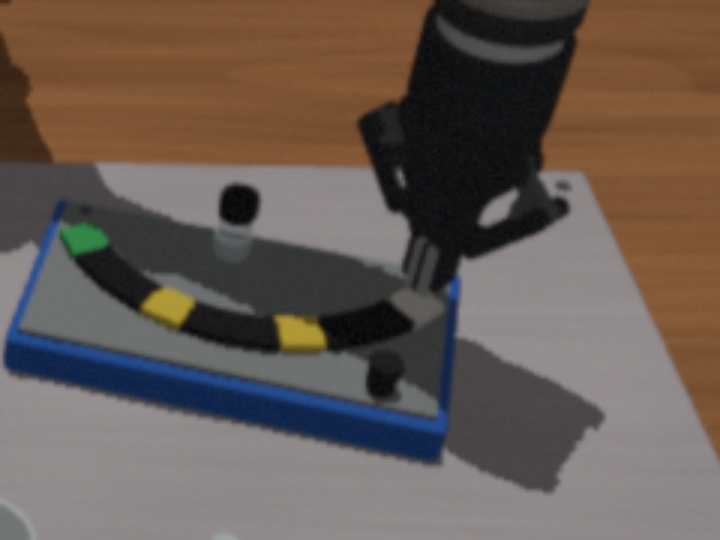

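View pics/wrist2.png

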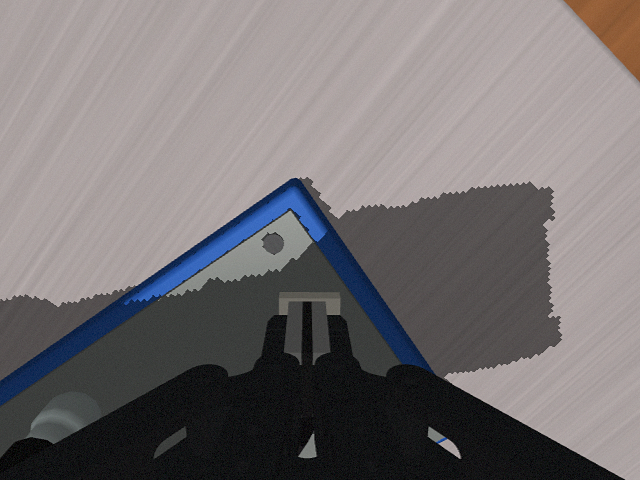

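Seen up close, the fingertips hover about 12 mm above the white mark and slightly towards its outer end. The mark's edge is at rows 292–300, above the tips. I'll check the noise in the readings before touching.

```bash
python3 - <<'E'
import numpy as np
exec(open('ov2.py').read().split('print("vial')[0])
from cell import manip
P=[];F=[]
for i in range(10):
    s=imaging.snapshot("wrist");q=manip.sense();P.append(q["ee_pos"]);F.append(q["force"])
P=np.array(P);print(P.mean(0),P.std(0),np.mean(F,0),np.std(F,0))
# expected pixel of white outer edge (60.7deg) mid
c,sn=np.cos(p[3]),np.sin(p[3])
for a in(60.73,55,):
  for r in(.108,.132):
    a_=np.radians(a);l=np.array([-.09+r*np.cos(a_),r*np.sin(a_)]);X=np.array([p[0]+c*l[0]-sn*l[1],p[1]+sn*l[0]+c*l[1],.0635]);u=s["K"]@(s["R"]@X+s["t"].ravel());print(a,r,u[:2]/u[2])
E
```

```text
[0.51857277 0.31283186 0.09947077] [0.00021451 0.00017419 0.00043765] [-0.16410253 -0.02510659  0.00471454] [0.41661163 0.51490092 0.47893598]
60.73 0.108 [277.11525249 292.47241667]
60.73 0.132 [337.54532382 287.12601961]
55 0.108 [278.88827957 317.07031034]
55 0.132 [338.33833304 317.3074406 ]
```

carry_out(
  steps=[
    {"xyz":[-0.2,0,0.2],"roll":0,"claw":0},
    {"xyz":[-0.4,0,0.4],"roll":0,"claw":0},
    {"xyz":[-0.4,0,0.6],"roll":0,"claw":0},
    {"xyz":[-0.4,0,0.8],"roll":0,"claw":0},
    {"xyz":[-0.4,0,0.9],"roll":0,"claw":0},
    {"xyz":[-0.4,0,1.0],"roll":0,"claw":0},
    {"xyz":[-0.4,0,1.0],"roll":0,"claw":0},
  ],
)

```text
time_s: 4.8
ee_pos: [0.5212, 0.3091, 0.0893]
tool_rot: [-3.14, -0.003, 2.256]
force: [-1.3, -2.5, 4.8]
grip_width: 0.0002
```

```bash
cat > avg.py <<'E'
import numpy as np
from cell import imaging,manip
P=[];F=[]
for i in range(8):
    imaging.snapshot("wrist");q=manip.sense();P.append(q["ee_pos"]);F.append(q["force"])
print("mean ee",np.mean(P,0).round(4),"F",np.mean(F,0).round(2),"nose",manip.nose_length)
E
python3 avg.py; python3 go.py 55 55 1 0.0875
```

```text
mean ee [0.5212 0.3091 0.0892] F [-0.38 -3.19  4.67] nose 0.025
t 5.2 ee [0.5212 0.3091 0.089 ] rot [-3.14  -0.004  2.256] F [-0.32 -3.82  4.48] g -0.0004
55.0 [0.06, 0.06, 0.15] 0.005
```

Contact is at 4.7 N with the track about 3 mm down, so I'll run the arc about 1 mm higher.

```bash
python3 go.py 55 25 20 0.090
```

```text
t 5.2 ee [0.5212 0.3091 0.089 ] rot [-3.14  -0.004  2.256] F [-0.32 -3.82  4.48] g -0.0004
53.5 [-0.26, 0.05, -0.1] 0.031
52.0 [-0.57, 0.04, -0.1] 0.057
50.5 [-0.88, 0.02, -0.1] 0.083
49.0 [-1.2, -0.01, -0.1] 0.11
47.5 [-1.51, -0.05, -0.1] 0.136
46.0 [-1.82, -0.1, -0.1] 0.162
44.5 [-2.13, -0.15, -0.1] 0.188
43.0 [-2.44, -0.21, -0.1] 0.214
41.5 [-2.74, -0.28, -0.1] 0.24
40.0 [-3.05, -0.36, -0.11] 0.267
38.5 [-3.35, -0.45, -0.11] 0.293
37.0 [-3.65, -0.55, -0.11] 0.319
35.5 [-3.94, -0.65, -0.11] 0.345
34.0 [-4.24, -0.76, -0.11] 0.371
32.5 [-4.53, -0.88, -0.11] 0.398
31.0 [-4.82, -1.0, -0.11] 0.424
29.5 [-5.1, -1.13, -0.11] 0.45
28.0 [-5.38, -1.27, -0.11] 0.476
26.5 [-5.66, -1.42, -0.11] 0.502
25.0 [-5.93, -1.58, -0.11] 0.528
```

carry_out(
  steps=[
    {"xyz":[-0.25,0.05,-0.05],"roll":0.03,"claw":0},
    {"xyz":[-0.57,0.04,-0.05],"roll":0.057,"claw":0},
    {"xyz":[-0.88,0.02,-0.05],"roll":0.083,"claw":0},
    {"xyz":[-1.2,-0.01,-0.05],"roll":0.11,"claw":0},
    {"xyz":[-1.51,-0.05,-0.05],"roll":0.136,"claw":0},
    {"xyz":[-1.82,-0.1,-0.05],"roll":0.162,"claw":0},
    {"xyz":[-2.13,-0.15,-0.05],"roll":0.188,"claw":0},
    {"xyz":[-2.44,-0.21,-0.05],"roll":0.214,"claw":0},
    {"xyz":[-2.74,-0.28,-0.05],"roll":0.24,"claw":0},
    {"xyz":[-3.05,-0.36,-0.05],"roll":0.267,"claw":0},
    {"xyz":[-3.35,-0.45,-0.05],"roll":0.293,"claw":0},
    {"xyz":[-3.65,-0.55,-0.05],"roll":0.319,"claw":0},
  ],
)

```text
time_s: 6.4
ee_pos: [0.5402, 0.2772, 0.0895]
tool_rot: [-3.139, -0.003, 1.935]
force: [-0.5, 2.8, 4.0]
grip_width: 0.0003
```

```bash
python3 avg.py; python3 go.py 37 11.5 17 0.090; python3 - <<'E'
from cell import imaging;import cv2
cv2.imwrite("pics/wrist3.png",imaging.snapshot("wrist")["img"])
E
```

```text
mean ee [0.5405 0.2764 0.0894] F [-0.36  1.17  4.43] nose 0.025
t 6.8 ee [0.5405 0.2764 0.0894] rot [-3.139e+00 -1.000e-03  1.937e+00] F [0.08 0.21 5.53] g -0.0002
35.5 [-0.2, -0.01, -0.06] 0.026
34.0 [-0.52, -0.03, -0.06] 0.052
32.5 [-0.83, -0.05, -0.06] 0.078
31.0 [-1.14, -0.08, -0.06] 0.104
29.5 [-1.45, -0.11, -0.06] 0.13
28.0 [-1.76, -0.16, -0.06] 0.157
26.5 [-2.07, -0.21, -0.06] 0.183
25.0 [-2.38, -0.27, -0.06] 0.209
23.5 [-2.69, -0.34, -0.06] 0.235
22.0 [-2.99, -0.42, -0.06] 0.261
20.5 [-3.3, -0.5, -0.06] 0.287
19.0 [-3.6, -0.6, -0.07] 0.314
17.5 [-3.89, -0.7, -0.07] 0.34
16.0 [-4.19, -0.81, -0.07] 0.366
14.5 [-4.48, -0.92, -0.07] 0.392
13.0 [-4.77, -1.05, -0.07] 0.418
11.5 [-5.05, -1.18, -0.07] 0.444
```

View pics/wrist3.png

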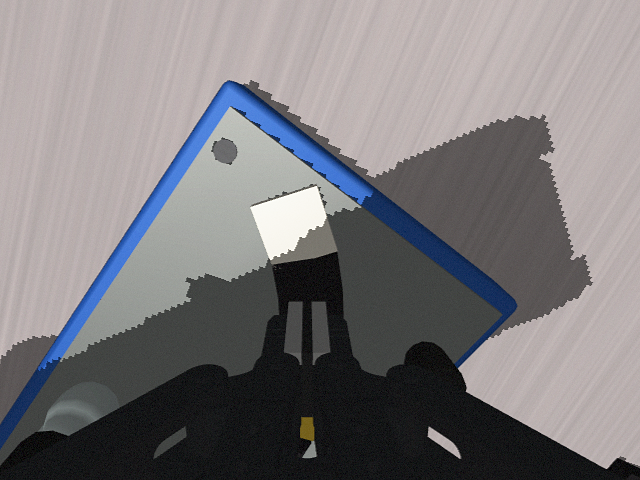

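The tips are centred on the black stretch at (308,300). The white mark is behind them, ending at row 255–265, and the stopper is clear at (435,365). Continuing over the first yellow mark.

carry_out(
  steps=[
    {"xyz":[-0.2,-0.01,-0.05],"roll":0.026,"claw":0},
    {"xyz":[-0.52,-0.03,-0.05],"roll":0.052,"claw":0},
    {"xyz":[-0.83,-0.05,-0.05],"roll":0.078,"claw":0},
    {"xyz":[-1.14,-0.08,-0.05],"roll":0.104,"claw":0},
    {"xyz":[-1.45,-0.11,-0.05],"roll":0.13,"claw":0},
    {"xyz":[-1.76,-0.16,-0.05],"roll":0.157,"claw":0},
    {"xyz":[-2.07,-0.21,-0.05],"roll":0.183,"claw":0},
    {"xyz":[-2.38,-0.27,-0.05],"roll":0.209,"claw":0},
    {"xyz":[-2.69,-0.34,-0.05],"roll":0.235,"claw":0},
    {"xyz":[-2.99,-0.42,-0.05],"roll":0.261,"claw":0},
    {"xyz":[-3.3,-0.5,-0.05],"roll":0.287,"claw":0},
    {"xyz":[-3.6,-0.6,-0.05],"roll":0.314,"claw":0},
    {"xyz":[-3.6,-0.6,-0.05],"roll":0.314,"claw":0},
  ],
)

```text
time_s: 8.15
ee_pos: [0.5481, 0.2395, 0.0898]
tool_rot: [-3.138, 0.001, 1.621]
force: [-0.4, 1.2, 4.5]
grip_width: 0.0001
```

```bash
python3 avg.py; python3 go.py 19 -2 14 0.090
```

```text
mean ee [0.5481 0.2396 0.0897] F [0.02 0.33 4.06] nose 0.025
t 8.55 ee [0.5481 0.2395 0.0897] rot [-3.138e+00  1.000e-03  1.622e+00] F [-0.26 -0.59  4.58] g -0.0001
17.5 [-0.2, -0.02, -0.03] 0.025
16.0 [-0.51, -0.03, -0.03] 0.051
14.5 [-0.83, -0.05, -0.03] 0.077
13.0 [-1.14, -0.08, -0.03] 0.104
11.5 [-1.45, -0.12, -0.03] 0.13
10.0 [-1.76, -0.16, -0.03] 0.156
8.5 [-2.07, -0.22, -0.03] 0.182
7.0 [-2.38, -0.28, -0.03] 0.208
5.5 [-2.69, -0.35, -0.03] 0.235
4.0 [-2.99, -0.42, -0.03] 0.261
2.5 [-3.29, -0.51, -0.03] 0.287
1.0 [-3.59, -0.6, -0.03] 0.313
-0.5 [-3.89, -0.7, -0.02] 0.339
-2.0 [-4.18, -0.81, -0.02] 0.365
```

Now the tips rest on the first yellow mark at about 4.1 N.

carry_out(
  steps=[
    {"xyz":[-0.2,-0.02,-0.03],"roll":0.025,"claw":0},
    {"xyz":[-0.51,-0.03,-0.03],"roll":0.051,"claw":0},
    {"xyz":[-0.83,-0.05,-0.03],"roll":0.077,"claw":0},
    {"xyz":[-1.14,-0.08,-0.03],"roll":0.104,"claw":0},
    {"xyz":[-1.45,-0.12,-0.03],"roll":0.13,"claw":0},
    {"xyz":[-1.76,-0.16,-0.03],"roll":0.156,"claw":0},
    {"xyz":[-2.07,-0.22,-0.03],"roll":0.182,"claw":0},
    {"xyz":[-2.38,-0.28,-0.03],"roll":0.208,"claw":0},
    {"xyz":[-2.69,-0.35,-0.03],"roll":0.235,"claw":0},
    {"xyz":[-2.99,-0.42,-0.03],"roll":0.261,"claw":0},
    {"xyz":[-3.29,-0.51,-0.03],"roll":0.287,"claw":0},
    {"xyz":[-3.59,-0.6,-0.03],"roll":0.313,"claw":0},
    {"xyz":[-3.89,-0.7,-0.02],"roll":0.339,"claw":0},
    {"xyz":[-3.89,-0.7,-0.02],"roll":0.339,"claw":0},
  ],
)

```text
time_s: 9.95
ee_pos: [0.543, 0.1994, 0.0899]
tool_rot: [-3.139, 0.004, 1.281]
force: [0.7, 2.2, 3.7]
grip_width: -0.0001
```

```bash
python3 avg.py; python3 go.py -0.5 -18.5 12 0.090; python3 - <<'E'
from cell import imaging;import cv2
cv2.imwrite("pics/wrist4.png",imaging.snapshot("wrist")["img"])
E
```

```text
mean ee [0.543  0.1994 0.0898] F [0.18 0.26 4.1 ] nose 0.025
t 10.35 ee [0.543  0.1994 0.0897] rot [-3.139  0.004  1.282] F [-0.27 -0.4   4.24] g -0.0002
-2.0 [-0.23, -0.02, -0.03] 0.026
-3.5 [-0.54, -0.04, -0.02] 0.052
-5.0 [-0.85, -0.06, -0.02] 0.078
-6.5 [-1.17, -0.09, -0.02] 0.105
-8.0 [-1.48, -0.12, -0.02] 0.131
-9.5 [-1.79, -0.17, -0.02] 0.157
-11.0 [-2.1, -0.22, -0.02] 0.183
-12.5 [-2.41, -0.28, -0.02] 0.209
-14.0 [-2.71, -0.35, -0.02] 0.235
-15.5 [-3.02, -0.43, -0.01] 0.262
-17.0 [-3.32, -0.51, -0.01] 0.288
-18.5 [-3.62, -0.61, -0.01] 0.314
```

View pics/wrist4.png

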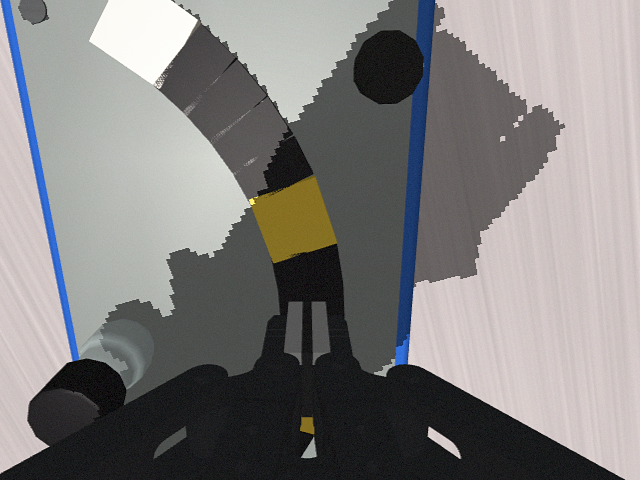

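The tips are on the second black stretch at (308,300), clear of the yellow mark, which ends at row 250–262. The vial at (77,405) and the stopper at (388,67) still stand.

carry_out(
  steps=[
    {"xyz":[-0.23,-0.02,-0.02],"roll":0.026,"claw":0},
    {"xyz":[-0.54,-0.04,-0.02],"roll":0.052,"claw":0},
    {"xyz":[-0.85,-0.06,-0.02],"roll":0.078,"claw":0},
    {"xyz":[-1.17,-0.09,-0.02],"roll":0.105,"claw":0},
    {"xyz":[-1.48,-0.12,-0.02],"roll":0.131,"claw":0},
    {"xyz":[-1.79,-0.17,-0.02],"roll":0.157,"claw":0},
    {"xyz":[-2.1,-0.22,-0.02],"roll":0.183,"claw":0},
    {"xyz":[-2.41,-0.28,-0.02],"roll":0.209,"claw":0},
    {"xyz":[-2.71,-0.35,-0.02],"roll":0.235,"claw":0},
    {"xyz":[-3.02,-0.43,-0.01],"roll":0.262,"claw":0},
    {"xyz":[-3.32,-0.51,-0.01],"roll":0.288,"claw":0},
    {"xyz":[-3.62,-0.61,-0.01],"roll":0.314,"claw":0},
    {"xyz":[-3.62,-0.61,-0.01],"roll":0.314,"claw":0},
  ],
)

```text
time_s: 11.7
ee_pos: [0.5265, 0.1656, 0.0899]
tool_rot: [-3.14, 0.006, 0.967]
force: [1.3, 1.8, 3.3]
grip_width: 0.0
```

```bash
python3 avg.py; python3 go.py -18.5 -36.5 12 0.090
```

```text
mean ee [0.5265 0.1656 0.0898] F [0.4  0.46 3.97] nose 0.025
t 12.1 ee [0.5265 0.1657 0.0897] rot [-3.14   0.006  0.968] F [ 0.79 -0.31  4.46] g 0.0001
-20.0 [-0.23, -0.02, -0.03] 0.026
-21.5 [-0.55, -0.03, -0.02] 0.052
-23.0 [-0.86, -0.05, -0.02] 0.078
-24.5 [-1.17, -0.08, -0.02] 0.104
-26.0 [-1.48, -0.12, -0.02] 0.131
-27.5 [-1.79, -0.16, -0.02] 0.157
-29.0 [-2.1, -0.22, -0.01] 0.183
-30.5 [-2.41, -0.28, -0.01] 0.209
-32.0 [-2.72, -0.35, -0.01] 0.235
-33.5 [-3.02, -0.42, -0.01] 0.262
-35.0 [-3.33, -0.51, -0.01] 0.288
-36.5 [-3.63, -0.6, -0.0] 0.314
```

carry_out(
  steps=[
    {"xyz":[-0.23,-0.02,-0.02],"roll":0.026,"claw":0},
    {"xyz":[-0.55,-0.03,-0.02],"roll":0.052,"claw":0},
    {"xyz":[-0.86,-0.05,-0.02],"roll":0.078,"claw":0},
    {"xyz":[-1.17,-0.08,-0.02],"roll":0.104,"claw":0},
    {"xyz":[-1.48,-0.12,-0.02],"roll":0.131,"claw":0},
    {"xyz":[-1.79,-0.16,-0.02],"roll":0.157,"claw":0},
    {"xyz":[-2.1,-0.22,-0.01],"roll":0.183,"claw":0},
    {"xyz":[-2.41,-0.28,-0.01],"roll":0.209,"claw":0},
    {"xyz":[-2.72,-0.35,-0.01],"roll":0.235,"claw":0},
    {"xyz":[-3.02,-0.42,-0.01],"roll":0.262,"claw":0},
    {"xyz":[-3.33,-0.51,-0.01],"roll":0.288,"claw":0},
    {"xyz":[-3.63,-0.6,0],"roll":0.314,"claw":0},
    {"xyz":[-3.63,-0.6,0],"roll":0.314,"claw":0},
  ],
)

```text
time_s: 13.4
ee_pos: [0.5005, 0.1384, 0.0899]
tool_rot: [3.141, 0.008, 0.653]
force: [1.9, 0.9, 4.1]
grip_width: 0.0001
```

```bash
python3 avg.py; python3 go.py -36.5 -56 13 0.090; python3 - <<'E'
from cell import imaging;import cv2
cv2.imwrite("pics/wrist5.png",imaging.snapshot("wrist")["img"])
E
```

```text
mean ee [0.5005 0.1385 0.0897] F [0.58 0.33 4.24] nose 0.025
t 13.8 ee [0.5005 0.1385 0.0897] rot [3.141 0.008 0.654] F [ 0.39 -0.45  4.77] g -0.0
-38.0 [-0.23, -0.03, -0.03] 0.026
-39.5 [-0.55, -0.04, -0.03] 0.052
-41.0 [-0.86, -0.06, -0.03] 0.078
-42.5 [-1.17, -0.09, -0.02] 0.104
-44.0 [-1.48, -0.13, -0.02] 0.13
-45.5 [-1.79, -0.17, -0.02] 0.157
-47.0 [-2.1, -0.23, -0.02] 0.183
-48.5 [-2.41, -0.29, -0.01] 0.209
-50.0 [-2.72, -0.36, -0.01] 0.235
-51.5 [-3.02, -0.43, -0.01] 0.261
-53.0 [-3.33, -0.52, -0.01] 0.288
-54.5 [-3.63, -0.61, -0.0] 0.314
-56.0 [-3.92, -0.71, -0.0] 0.34
```

View pics/wrist5.png

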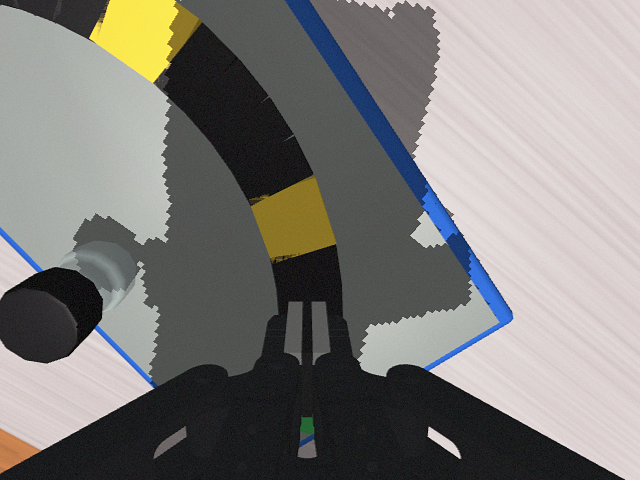

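The tips are on the third black stretch, clear of both yellow marks. The tool has a slight pitch (0.008 rad) that lowers the trailing edge, so I'll finish about 3° beyond the green mark's centre to keep that edge well inside it.

carry_out(
  steps=[
    {"xyz":[-0.23,-0.03,-0.03],"roll":0.026,"claw":0},
    {"xyz":[-0.55,-0.04,-0.03],"roll":0.052,"claw":0},
    {"xyz":[-0.86,-0.06,-0.03],"roll":0.078,"claw":0},
    {"xyz":[-1.17,-0.09,-0.02],"roll":0.104,"claw":0},
    {"xyz":[-1.48,-0.13,-0.02],"roll":0.13,"claw":0},
    {"xyz":[-1.79,-0.17,-0.02],"roll":0.157,"claw":0},
    {"xyz":[-2.1,-0.23,-0.02],"roll":0.183,"claw":0},
    {"xyz":[-2.41,-0.29,-0.01],"roll":0.209,"claw":0},
    {"xyz":[-2.72,-0.36,-0.01],"roll":0.235,"claw":0},
    {"xyz":[-3.02,-0.43,-0.01],"roll":0.261,"claw":0},
    {"xyz":[-3.33,-0.52,-0.01],"roll":0.288,"claw":0},
    {"xyz":[-3.63,-0.61,0],"roll":0.314,"claw":0},
    {"xyz":[-3.92,-0.71,0],"roll":0.34,"claw":0},
    {"xyz":[-4.2,-0.8,0],"roll":0.36,"claw":0},
    {"xyz":[-4.2,-0.8,0],"roll":0.36,"claw":0},
    {"xyz":[-4.2,-0.8,0],"roll":0.36,"claw":0},
  ],
)

```text
time_s: 15.45
ee_pos: [0.4616, 0.1189, 0.0898]
tool_rot: [3.138, 0.009, 0.294]
force: [0.8, 0.7, 4.4]
grip_width: -0.0
```

```bash
python3 avg.py; python3 go.py -56 -58 2 0.090; python3 - <<'E'
from cell import imaging;import cv2
cv2.imwrite("pics/wrist6.png",imaging.snapshot("wrist")["img"])
cv2.imwrite("pics/scene6.png",imaging.snapshot("scene")["img"])
E
```

```text
mean ee [0.4616 0.1189 0.0897] F [ 0.31 -0.02  3.85] nose 0.025
t 15.85 ee [0.4617 0.1189 0.0897] rot [3.138 0.009 0.294] F [-0.16 -0.51  3.5 ] g 0.0004
-57.0 [0.15, -0.03, -0.03] -0.003
-58.0 [-0.06, -0.03, -0.03] 0.015
```

View pics/wrist6.png

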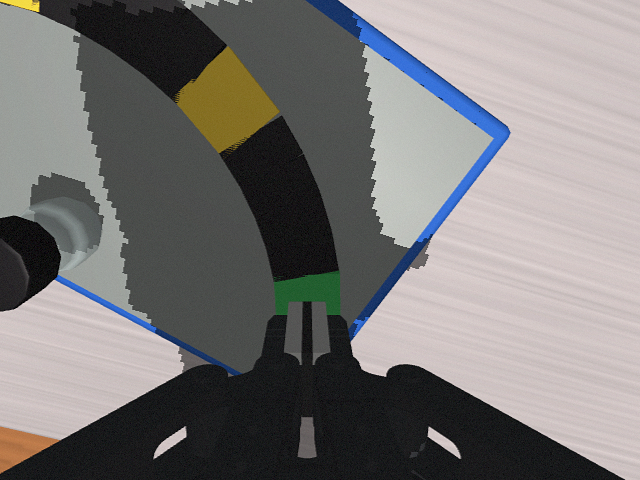

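View pics/scene6.png

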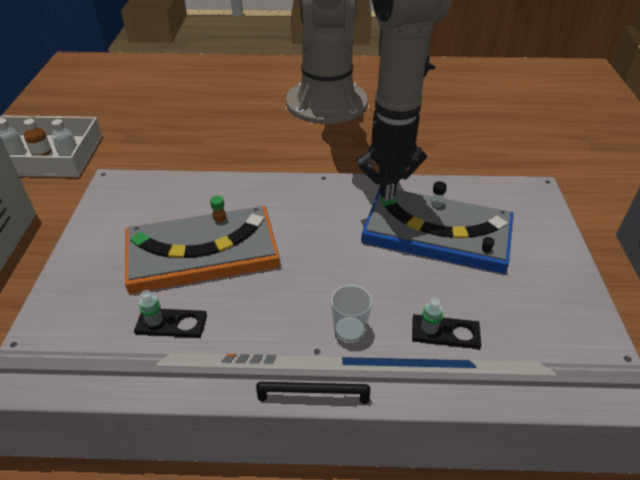

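The wrist view shows the fingertips at (308,302) entirely on green; the boundary with the black stretch is at row 275. The push is 3.9 N and steady. In the scene view all the glassware and the stopper stand where they were. Handing in.

```bash
python3 -c "
from cell import manip
print(manip.job_done()); s=manip.sense(); print(s['time_s'],s['ee_pos'],s['force'])"
```

```text
the job is handed in; nothing more can be done
None
the job is handed in; nothing more can be done
```

I ran the closed fingertips along the blue pad's arc from the white mark to the green one and handed the job in at about 16 s, with the tips still resting on green. No verdict is reported.

- **Run:** The tips touched every mark and every black stretch in order. I paused once on each of the seven pieces, and the averaged push at each pause was about 3.9 to 4.7 N.
- **Final checks:** The last averaged push on green was 3.9 N. The wrist camera showed the tips wholly on green, and the scene camera showed the vials, beaker, cells and stopper standing where they started. The arm stayed away from the orange pad throughout.
- **Disagreement:** Touch put the track about 3 mm higher than the camera fit did, so I set the height from the measured force. By the end the tool was tilted about 0.009 rad, so I finished about 3° past the green mark's centre.
- **Not checked:** Force could not be read for each mark separately. Contact with each piece is judged from the pictures, the tool position and the total force.

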